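Shut and latch the gate of a stock pen

ROBOT

A 6-joint arm with a two-finger parallel gripper is mounted at the origin on the work surface. World frame = base frame: x ahead of the robot, y to its left, z up, the work surface at z = 0. Lengths are in mm, angles in degrees, forces in N, time in s.
With the tool pointing down it reaches from about 275 to 750 mm from the base axis. Payload 10.2 kg.
Tool frame: the origin (TCP) lies midway between the tips of the shut fingers; the grasp point (between the pads) lies 19 mm behind it; z points along the fingers, y is the direction in which the jaws open and shut (so a half turn about z gives the same grasp; the last joint's range is limited). The gripper opens to 88 mm and grips with 3 to 60 N. Pads are 18 mm wide; open, the fingers measure 123 mm over their backs; the gripper's body (75 mm by 187 mm) begins 45 mm behind the grasp point.
Start: joints at [57.502, 17.928, 85.812, -0, 76.261, -12.8], TCP at [176.973, 494.279, 238.72] pointing down, gripper open.
Joint ranges: [-168.41, 168.41], [-55.51, 124.54], [10.69, 146.95], [-70.63, 250.63], [1, 178], [-165.06, 165.06]. Speed limits (degrees/s): [136.94, 136.94, 172.46, 180, 180, 180].

INTERFACE

Orientations are given as [roll, pitch, yaw] about the fixed x, y, z axes, in that order (R = Rz(yaw) Ry(pitch) Rx(roll)).
In Python, from workcell import observe, get_image, finish_job, silhouettes gives the robot as it stands.
- The arm moves only by the shell command python3 -m crank 'ROWS'. ROWS is JSON, a list of rows, each an object of numbers: "tx", "ty", "tz": the shift along the tool's x, y, z in units of 60 mm (1.0 is 60 mm); "spin": the turn about the tool's z in units of 8 degrees (1.0 is 8 degrees); "grip": the finger opening in mm, from 0 to 88.1. A call has 1 to 10 rows; each row is the pose to reach, as a shift and turn from the pose measured when the call began, along the tool's axes at that moment; what a row does not reach only later rows make up. A row lasts 1/8 s, in which the tool goes at most 62.5 mm and 10.7 degrees, less where a joint would pass 70% of its speed; a pose out of reach is approached as far as the arm can. A call with a gripper value outside its range is refused whole. The fingers move at their own pace and stop on an object; the grip force is fixed at half the most. Time passes only in rows, so rows that repeat a pose let the fingers close. It gives the time, the measured TCP pose, the force and the opening at its end, in the units of the state.
- observe(): the state, without advancing time (a new reading comes with each control period).
- get_image(name): name is "scene" or "top" or "wrist"; returns a dict with "img" (420x560x3 uint8, red, green, blue), "fx", "fy", "cx", "cy" (pixels), "dist" ([k1, k2, p1, p2, k3] as OpenCV has them; the pictures are not rectified), "cam_to_world" (4x4, takes a point from camera to world coordinates); the wrist camera has in their place "hand_eye" (4x4, takes a point from camera to tool coordinates, whose origin is the TCP and whose axes are the flange's). Camera axes: x right, y down, z forward; pixel columns grow to the right and rows downward; lengths in mm; the calibration is good to about 2 mm. A picture is of the moment at which its call begins: read the wrist's pose just before it. There is no depth.
- finish_job(): hands the job in, once; it reports no verdict.
Trained networks look in the newest picture that a camera, given by its name, has taken for a name from the list of things; names that differ only in an ending like _2 or _b are one class to them, and where a whole thing is asked for, a point or a joint stands for the part that bears it (a point fixed in the world has none). Each returns a list of dicts, best first, with "conf" (0 to 1); they miss things now and then, are a little off and sometimes report something else, mostly with a low value. They report only what shows in the picture. A call takes as long as a camera call.
- silhouettes(camera, target): "pixels" (420x560 bool, what is visible of it) and "extent" ([centre column, centre row, width, height] in pixels, round what is visible of it).
The state is a dict: "time": time; "joints": joint angles; "qvel": joint speeds; "joint_torque": joint torques, N m; "tool_pos": TCP position; "eef_rot": TCP orientation; "wrist_force": force on the tool from outside, world axes, zero at the start; "ft_torque": the same for the moment, N m; "grip_width": opening from 0.0 (shut) to 1.0 (fully open).
Only numpy, scipy, OpenCV 4.12 (cv2) and the standard library are available. Lean on these libraries where they do the work, as an engineer would, in place of code of your own. Each camera call takes 0.05 s, during which the arm holds its last target.

TASK

Shut the gate of the stock pen and latch it: lift the latch bar by its tab, swing the gate shut with the bar held above the keeper's front lip until you feel the bar come up lightly against the rubber back stop (do not ram or force it), then let the bar drop fully home into the keeper's notch and let go. Leave the jars, the tin and the carton as they stand.

Things in the scene. Friction and masses are not known exactly. Their poses are not given: they have to be found in the camera images.
- pen: Open-topped stock pen fixed on the deck: four blue 30 mm posts, mesh sides and back 145 mm high, 220 mm deep, a swing gate across its front. Origin at deck level on the line of the shut gate; z up, +x into the pen (closing direction), +y along the shut gate from latch post (x 0, y -145 mm, top z 150 mm) to hinge post (x 0, y 200 mm, 185 mm high). Hinge axis upright at x 0, y 170 mm.
- gate (a joint): Swing of the gate about its upright hinge, rad: 0 = in line with the pen's front (shut), positive = open towards the pen's -x side, limits -0.08 and 1.0. Steel tube frame, 20 mm thick, with mesh; free edge 285 mm from the hinge axis, top at z 160 mm. It stays where it is left; about 0.7 N at its free edge moves it.
- gate_hinge (a point): Point on the gate's hinge axis, at the height of the latch bar's pivot bolt (z 195 mm). Its axes turn with the gate: -y along the gate to its free edge, x across the gate (into the pen when shut), z up. The pivot bolt of the latch bar is 45 mm along -y from this point.
- latch_bar (a joint): Lift of the latch bar about its pivot bolt, rad: 0 = level, as it lies when home on the notch floor; positive = free end raised; -0.06 = hanging on its rest lug with nothing else under it, as at the start. It takes about 4 to 7 N to lift at the tab and falls by its own weight.
- lift_tab (a point): Grasp centre of the bar's upright lift tab: flat steel 10 mm thick across the gate, 30 mm wide along the bar. The point is 180 mm from the pivot bolt along the bar and 38 mm above the bar's centre line; the tab's top is 20 mm above it, the bar's top edge 25 mm below it. Axes as the bar: x across the gate, -y towards the bar's free end. At least 70 mm free on both sides.
- bar_at_keeper (a point): Point on the underside of the latch bar, mid-thickness, 270 mm from the pivot bolt, where it crosses the keeper when the gate is shut; axes as the bar. The bar is plain flat steel 10 mm thick (x), 25 mm high, about 0.65 kg, lying over the gate's top rail; its free end is 32 mm beyond this point.
- notch_out (a point): Where the middle of the keeper's notch, on its floor, would be with the keeper at the outer end of its slots (pen x -14 mm, y -145 mm, z 182.5 mm); axes as the pen. The keeper, a steel U 24 mm long in y, is clamped anywhere from there to 28 mm further in (+x): its true place is not measured and must be felt with the bar. The notch is 14 mm wide in x for the 10 mm bar.
- lip_out (a point): Middle of the top of the keeper's front lip, again for the keeper at the outer end of its slots (it is 0 to 28 mm further in): square-faced, 8 mm thick, on the outer (-x) side of the notch, 22 mm above the notch floor. The bar clears it at about 0.09 rad of lift; a bar let down too early lies on it.
- stop_out (a point): Top edge of the keeper's rubber-faced back stop, for the keeper at the outer end of its slots (it is 0 to 28 mm further in): on the inner (+x) side of the notch, 60 mm above its floor, it stops a bar lifted less than 0.2 rad. The rubber gives 1 mm for 10 N; a bar lightly against it stands right over the notch. Keep bar and keeper below 15 N while the bar is out of the notch.
- jar_mid_a (a point): Brown glazed jar, 82 mm across, 112 mm high, standing in the pen; the point is at its middle. Leave alone.
- jar_mid_b (a point): A second jar like it, in the pen; the point is at its middle. Leave alone.
- tin_mid (a point): Tin, 66 mm across, 100 mm high, on the deck to the right; the point is at its middle. Leave alone.
- carton_mid (a point): Cardboard carton 100 x 130 x 85 mm, on the deck to the left; the point is at its middle. Leave alone.

How it is judged:
By the outcome, as a careful person would: the job done as asked, in the order asked, and still so for the second after the job is handed in, with the robot touching nothing.
It also fails if it takes over 48 s, if anything falls off the work surface, if the arm or the gripper's body presses on something with over 40 N, if the wrist force passes 120 N, or if a joint passes its speed limit or range.

## Working session

There is one attempt and no reset: what is moved stays moved. The work goes in short steps, Python scripts to look and compute and a shell command to move; the robot and the scene stay as the last step left them, time stands still between calls to the robot, and variables do not carry over. Pictures are saved under pics/ and viewed, and the job is handed in when it is done.

```bash
ls; mkdir -p pics
cat > h.py <<'E'
import numpy as np, cv2
from workcell import observe, get_image, silhouettes
from scipy.spatial.transform import Rotation as R
E
python3 - <<'E'
from h import *
s=observe(); print({k:np.round(v,3).tolist() for k,v in s.items()})
for n in ("scene","top","wrist"):
    d=get_image(n); cv2.imwrite(f"pics/{n}0.png",d["img"][:,:,::-1])
    np.savez(f"{n}0.npz",**{k:np.array(v) for k,v in d.items()})
    print(n,d["fx"],d["fy"],d["cx"],d["cy"],d["dist"]); print(np.round(d.get("cam_to_world",d.get("hand_eye")),4).tolist())
E
```

```text
pics
{'time': 0.0, 'joints': [57.501, 17.957, 85.854, 0.0, 76.259, -12.798], 'qvel': [-0.035, -0.037, 0.027, -0.052, 0.021, -0.02], 'joint_torque': [-0.001, -40.221, -25.228, 0.069, 0.035, -0.0], 'tool_pos': [176.844, 494.061, 238.181], 'eef_rot': [-179.931, -0.016, 160.299], 'wrist_force': [0.163, -0.919, 0.14], 'ft_torque': [-0.013, -0.012, 0.05], 'grip_width': 1.0}
scene 452.73499811141227 452.73499811141227 277.28574826936193 209.64028671542866 [0.00063677 0.         0.         0.         0.        ]
[[-0.6077, 0.6375, -0.4736, 1120.3296], [0.7942, 0.4918, -0.3569, 392.3372], [0.0054, -0.593, -0.8052, 1050.3664], [0.0, 0.0, 0.0, 1.0]]
top 525.1743534368022 525.1743534368022 279.2817347026012 203.4353226072145 [-0.12687366  0.          0.          0.          0.        ]
[[0.0024, -0.9898, 0.1426, 379.0961], [-1.0, -0.0031, -0.0045, 20.8626], [0.0049, -0.1426, -0.9898, 1750.1977], [0.0, 0.0, 0.0, 1.0]]
wrist 290.3031917876767 290.3031917876767 279.6094743703042 216.44267766227387 [0.01963774 0.         0.         0.         0.        ]
[[-0.0004, -0.9626, -0.2709, 70.1556], [1.0, -0.0001, -0.0011, -0.7789], [0.0011, -0.2709, 0.9626, -146.4283], [0.0, 0.0, 0.0, 1.0]]
```

View pics/scene0.png

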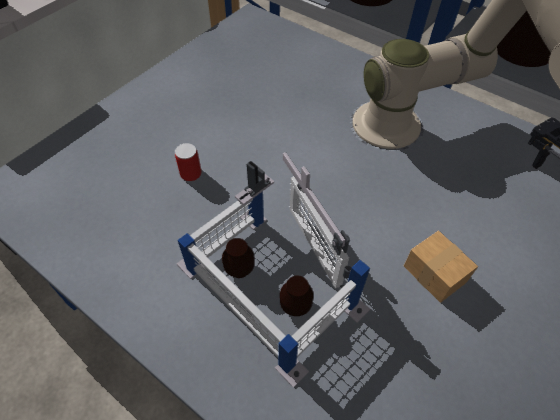

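View pics/top0.png

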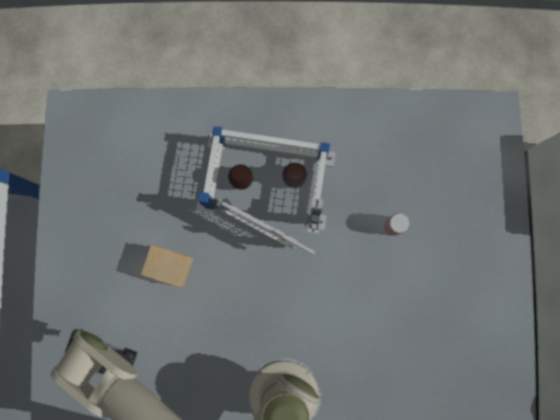

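View pics/wrist0.png

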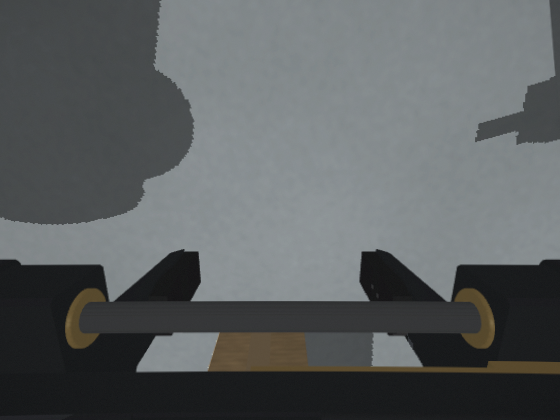

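Run:
```python
from h import *
for cam in ("scene","top","wrist"):
    for t in ("pen","gate","latch_bar","lift_tab","jar_mid_a","tin_mid","carton_mid"):
        for r in silhouettes(cam,t)[:3]:
            print(cam,t,round(r["conf"],2),np.round(r["extent"]).tolist(),r["pixels"].sum())
            np.save(f"{cam}_{t}.npy",r["pixels"]) if r is not None else 0
```

```text
scene pen 0.76 [273.0, 270.0, 194.0, 237.0] 12112
scene gate 0.78 [315.0, 220.0, 67.0, 133.0] 3222
scene gate 0.47 [273.0, 272.0, 192.0, 235.0] 12816
scene gate 0.31 [442.0, 266.0, 74.0, 68.0] 2956
scene latch_bar 0.64 [313.0, 201.0, 63.0, 93.0] 780
scene latch_bar 0.47 [188.0, 162.0, 26.0, 36.0] 773
scene lift_tab 0.82 [313.0, 198.0, 60.0, 92.0] 811
scene lift_tab 0.52 [441.0, 265.0, 76.0, 74.0] 2979
scene jar_mid_a 0.64 [240.0, 257.0, 32.0, 41.0] 984
scene jar_mid_a 0.63 [296.0, 296.0, 33.0, 39.0] 1088
scene tin_mid 0.93 [188.0, 163.0, 26.0, 33.0] 811
scene carton_mid 0.59 [440.0, 267.0, 75.0, 71.0] 3006
top pen 0.79 [266.0, 189.0, 140.0, 128.0] 4230
top gate 0.48 [265.0, 188.0, 141.0, 126.0] 4629
top latch_bar 0.92 [267.0, 232.0, 94.0, 53.0] 376
top latch_bar 0.65 [243.0, 177.0, 23.0, 23.0] 506
top lift_tab 0.96 [269.0, 230.0, 88.0, 54.0] 498
top lift_tab 0.48 [165.0, 266.0, 46.0, 41.0] 1351
top lift_tab 0.22 [296.0, 175.0, 23.0, 26.0] 527
top jar_mid_a 0.84 [294.0, 176.0, 21.0, 27.0] 488
top jar_mid_a 0.65 [244.0, 178.0, 24.0, 27.0] 541
top tin_mid 0.61 [398.0, 225.0, 24.0, 23.0] 435
top carton_mid 0.59 [166.0, 266.0, 47.0, 39.0] 1371
top carton_mid 0.59 [267.0, 189.0, 140.0, 127.0] 4462
wrist carton_mid 0.88 [257.0, 350.0, 96.0, 43.0] 3348
```

The scene and top pictures show the pen with its gate open towards the robot. The bar's free end is near the top picture's (313,252), and the keeper is at about (317,212). I'll zoom in to pick out corners.

Run:
```python
import cv2
a=cv2.imread("pics/scene0.png")[140:390,170:380]; cv2.imwrite("pics/sz.png",cv2.resize(a,None,fx=2.4,fy=2.4,interpolation=cv2.INTER_CUBIC))
a=cv2.imread("pics/top0.png")[115:265,190:345]; cv2.imwrite("pics/tz.png",cv2.resize(a,None,fx=4,fy=4,interpolation=cv2.INTER_CUBIC))
```

```text
(no output)
```

View pics/sz.png

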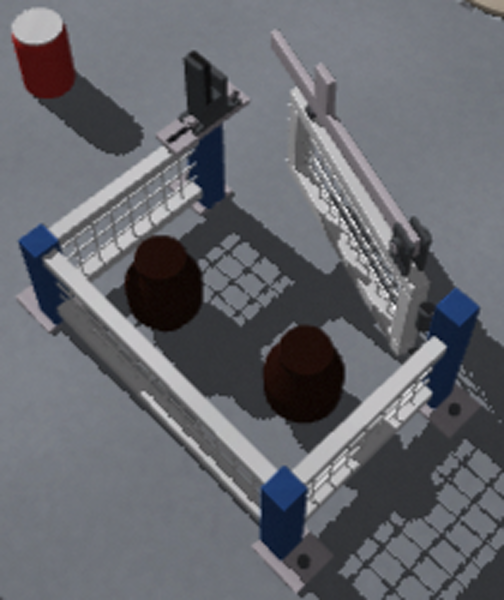

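View pics/tz.png

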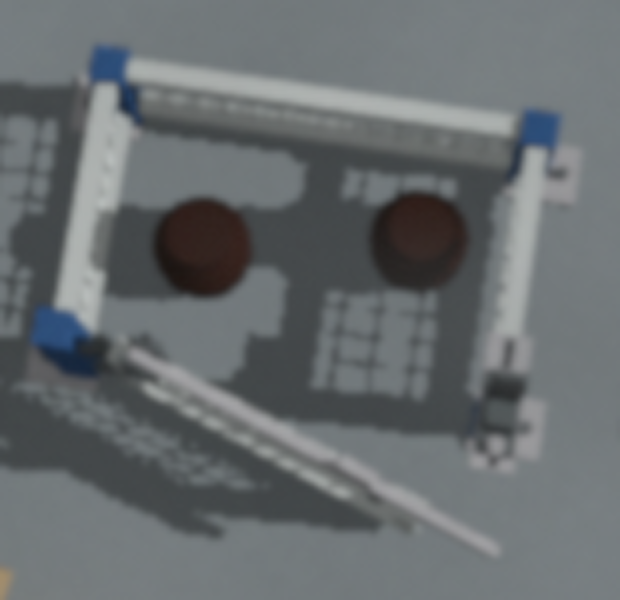

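```bash
cat >> h.py <<'E'
C={n:np.load(f"{n}0.npz") for n in ("scene","top")}
def proj(cam,P):
    d=C[cam]; M=np.linalg.inv(d["cam_to_world"]); P=np.atleast_2d(P)
    K=np.array([[d["fx"],0,d["cx"]],[0,d["fy"],d["cy"]],[0,0,1.]],float)
    return cv2.projectPoints(P.astype(float),cv2.Rodrigues(M[:3,:3])[0],M[:3,3],K,d["dist"])[0][:,0]
def pen2w(p,P): # p=(x,y,yaw)
    c,s=np.cos(p[2]),np.sin(p[2]); P=np.atleast_2d(P)
    return np.c_[p[0]+c*P[:,0]-s*P[:,1], p[1]+s*P[:,0]+c*P[:,1], P[:,2]]
def bar(th,l,r,h,x=0): # pen coords of point r along bar, h above centreline, x across
    y=-45-(r*np.cos(l)-h*np.sin(l)); z=195+r*np.sin(l)+h*np.cos(l)
    # gate opening positive: free edge toward -x
    return np.array([x*np.cos(th)+y*np.sin(th), 170-x*np.sin(th)+y*np.cos(th), z])
E
cat > fit.py <<'E'
from h import *
from scipy.optimize import least_squares
S=lambda a,b:(170+a/2.4,140+b/2.4)
T=lambda a,b:(190+a/4,115+b/4)
def model(q):
    p=q[:3];th=q[3];h=q[4]
    P=[[0,200,185],[220,200,h],[220,-145,h],bar(th,-.06,302,12.5),bar(th,-.06,180,58)]
    return pen2w(p,P)
os=np.array([S(459,307),S(285,488),S(40,240),S(276,36),S(325,68)])
ot=np.array([T(57,327),T(110,62),T(541,127),T(496,549),T(343,461)])
f=lambda q:np.r_[(proj("scene",model(q))-os).ravel(),(proj("top",model(q))-ot)[:4].ravel()]
r=least_squares(f,[620,100,0.,.5,150],loss="soft_l1"); q=r.x
print(q[:3],np.degrees(q[2]),q[3],np.degrees(q[3]),q[4]); print(np.round(f(q).reshape(-1,2),1).tolist())
np.save("q.npy",q)
W=lambda P:np.round(pen2w(q[:3],P),1).tolist()
print("tab",W(bar(q[3],-.06,180,38)),"tab shut",W(bar(0,.15,180,38)),"hinge",W([0,170,195]),"notch",W([[-14,-145,182.5],[14,-145,182.5]]))
# keeper sweep overlay
E
python3 fit.py
```

```text
[ 5.94145804e+02  4.95882279e+01 -1.53463561e-01] -8.79281434646572 0.3390094540835267 19.42381093402015 142.399552094676
[[-0.5, -0.3], [-0.6, -0.2], [-0.7, -0.0], [-1.1, -2.7], [0.0, 2.0], [-2.2, -0.1], [-1.2, 0.4], [-1.1, 0.7], [-0.4, 0.6]]
tab [[512.8, 17.6, 222.1]] tab shut [[586.9, 2.8, 259.5]] hinge [[620.1, 217.6, 195.0]] notch [[558.1, -91.6, 182.5], [585.8, -95.8, 182.5]]
```

```bash
cat > ov.py <<'E'
from h import *
q=np.load("q.npy")
def box(lo,hi):
    return [[(lo,hi)[i>>0&1][0],(lo,hi)[i>>1&1][1],(lo,hi)[i>>2&1][2]] for i in range(8)]
E_=[(i,i^b) for i in range(8) for b in(1,2,4) if i<i^b]
def draw(im,cam,P,sc,off,col):
    u=(proj(cam,pen2w(q[:3],P))-off)*sc
    for i,j in E_: cv2.line(im,tuple(int(v) for v in u[i]),tuple(int(v) for v in u[j]),col,1)
for cam,off,sc,sz in (("scene",(170,140),2.4,(210,250)),("top",(190,115),4,(155,150))):
    im=cv2.imread(f"pics/{cam}0.png")[off[1]:off[1]+sz[1],off[0]:off[0]+sz[0]]; im=cv2.resize(im,None,fx=sc,fy=sc,interpolation=cv2.INTER_CUBIC)
    off=np.array(off)
    for (x,y,z) in ((0,200,185),(220,200,q[4]),(220,-145,q[4]),(0,-145,150)): draw(im,cam,box((x-15,y-15,0),(x+15,y+15,z)),sc,off,(0,255,255))
    th=q[3]
    B=lambda r0,r1,h0,h1:[bar(th,-.06,r,h,x) for h in(h0,h1) for r in (r0,r1) for x in(-5,5)]
    draw(im,cam,B(0,302,-12.5,12.5),sc,off,(0,0,255)); draw(im,cam,B(165,195,12.5,58),sc,off,(0,255,0))
    G=[bar(th,0,y-45,z-195,x) for z in (20,160) for y in (10,285) for x in(-10,10)]
    draw(im,cam,G,sc,off,(255,0,255))
    for d,c in ((14,(255,255,0)),):
        draw(im,cam,box((-14+d-15,-157,182.5),(-14+d-7,-133,204.5)),sc,off,c); draw(im,cam,box((-14+d+7,-157,182.5),(-14+d+15,-133,242.5)),sc,off,c)
    cv2.imwrite(f"pics/ov_{cam}.png",im)
E
python3 ov.py
```

```text
(no output)
```

View pics/ov_scene.png

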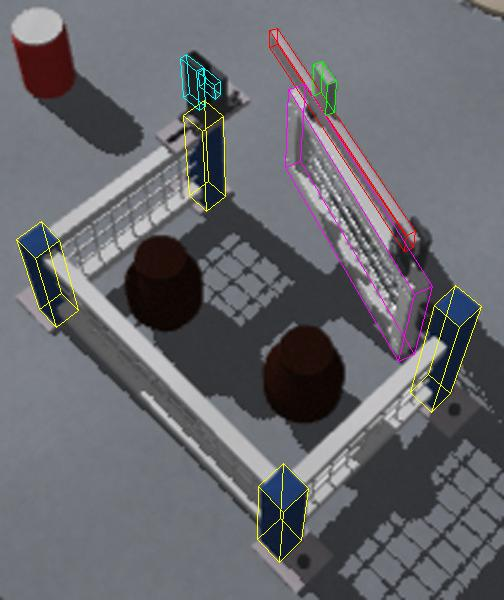

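View pics/ov_top.png

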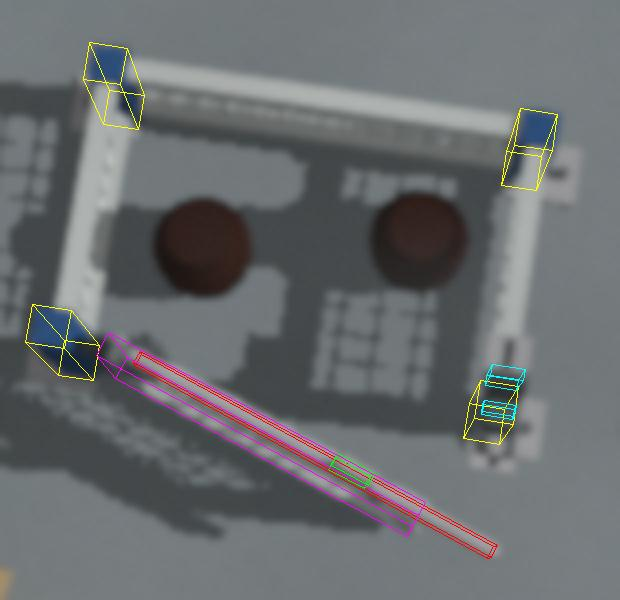

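```bash
sed -i 's/h=q\[4\]/h=q[4];D=q[5]/; s/\[220,200,h\],\[220,-145,h\]/[D,200,h],[D,-145,h]/; s/,150\],loss/,150,220],loss/; s/q\[4\]);/q[4:]);/' fit.py; sed -i 's/(220,/(q[5],/g' ov.py; python3 fit.py; python3 ov.py
```

```text
[ 5.93814623e+02  4.97024931e+01 -1.53971740e-01] -8.82193086042337 0.33762511900884834 19.344494376809156 [142.44405782 220.47120692]
[[-0.4, -0.4], [-0.7, -0.2], [-0.8, -0.0], [-1.1, -2.7], [0.0, 2.0], [-2.2, -0.1], [-1.2, 0.4], [-1.1, 0.7], [-0.4, 0.6]]
tab [[512.8, 17.6, 222.1]] tab shut [[586.6, 3.0, 259.5]] hinge [[619.9, 217.7, 195.0]] notch [[557.7, -91.4, 182.5], [585.4, -95.7, 182.5]]
```

View pics/ov_scene.png

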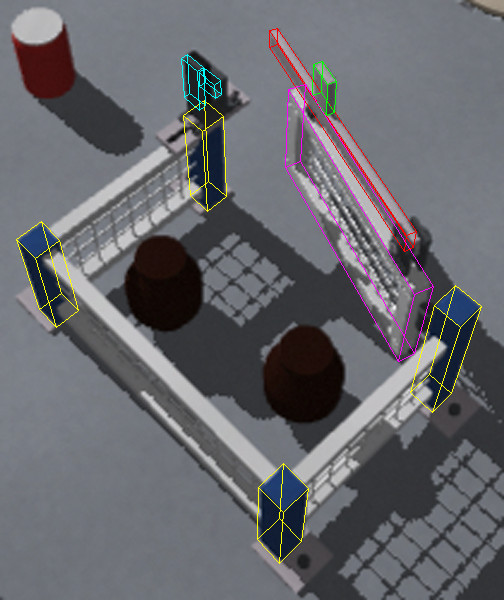

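View pics/ov_top.png

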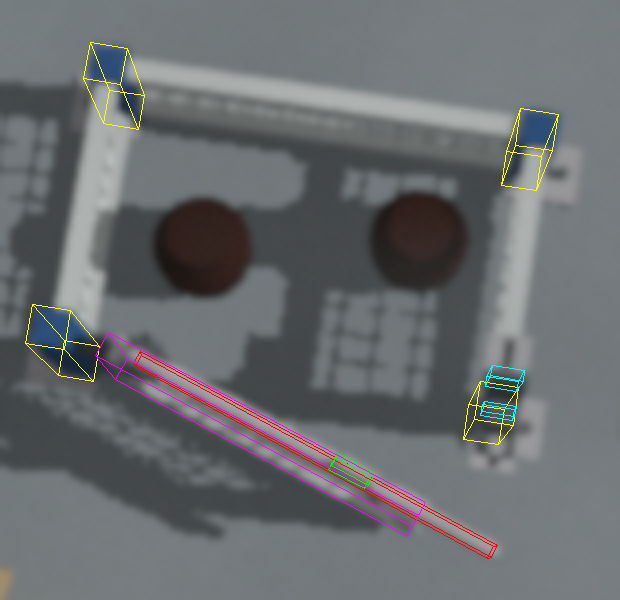

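```bash
cat >> h.py <<'E'
def to(target,yaw=None):
    s=observe(); Rm=R.from_euler("xyz",s["eef_rot"],degrees=True).as_matrix()
    d=Rm.T@(np.array(target)-np.array(s["tool_pos"]))/60
    sp=None if yaw is None else round(-(((yaw-s["eef_rot"][2])+180)%360-180)/8,2)
    print("now",np.round(s["tool_pos"],1),np.round(s["eef_rot"],2),"F",np.round(s["wrist_force"],1),"g",round(s["grip_width"],3),"t",round(s["time"],2)," -> txyz",np.round(d,3),"spin",sp,"mm",round(60*np.linalg.norm(d),1))
E
python3 -c "
from h import *
to((513,18,330),61.8)"
```

```text
now [177.  494.3 238.7] [180.    0.  160.3] F [ 0.3  0.2 -0.6] g 1.001 t 1.2  -> txyz [-7.948 -5.586 -1.521] spin 12.31 mm 590.0
```

```bash
python3 -m crank '[{"tx":-0.8,"ty":-0.56,"tz":-0.6,"spin":1.2},{"tx":-1.6,"ty":-1.1,"tz":-1.2,"spin":2.5},{"tx":-2.4,"ty":-1.7,"tz":-1.52,"spin":3.7},{"tx":-3.2,"ty":-2.2,"tz":-1.52,"spin":5},{"tx":-4,"ty":-2.8,"tz":-1.52,"spin":6.2},{"tx":-4.8,"ty":-3.4,"tz":-1.52,"spin":7.4},{"tx":-5.6,"ty":-3.9,"tz":-1.52,"spin":8.6},{"tx":-6.4,"ty":-4.5,"tz":-1.52,"spin":9.8},{"tx":-7.2,"ty":-5.05,"tz":-1.52,"spin":11},{"tx":-7.95,"ty":-5.59,"tz":-1.52,"spin":12.31}]'
python3 -c "
from h import *
to((513,18,330),61.8)"
```

```text
now [177.  494.3 238.7] [180.    0.  160.3] F [ 0.3  0.2 -0.6] g 1.001 t 1.2  -> txyz [-7.948 -5.586 -1.521] spin 12.31 mm 590.0invalid input
```

```bash
python3 -m crank '[{"tx":-0.8,"ty":-0.56,"tz":-0.6,"spin":1.2,"grip":88.0}]'; python3 -m crank --help | head -30
```

```text
time: 1.32
tool_pos: [206.7, 450.8, 269.8]
eef_rot: [-179.7, -0.1, 150.7]
wrist_force: [0.6, -0.1, -0.1]
grip_width: 0.998invalid input: not JSON, or not a number
```

```bash
python3 -c "
from h import *
to((513,18,330),61.8)"
```

```text
now [206.7 450.8 269.8] [-1.7975e+02 -5.0000e-02  1.5070e+02] F [ 0.6 -0.1 -0.1] g 0.998 t 1.32  -> txyz [-7.98  -3.796 -0.993] spin 11.11 mm 533.6
```

```bash
python3 -m crank '[{"tx":-0.85,"ty":-0.4,"tz":-0.4,"spin":1.2,"grip":80},{"tx":-1.7,"ty":-0.8,"tz":-0.8,"spin":2.4,"grip":80},{"tx":-2.5,"ty":-1.2,"tz":-1.0,"spin":3.6,"grip":80},{"tx":-3.4,"ty":-1.6,"tz":-1.0,"spin":4.8,"grip":80},{"tx":-4.2,"ty":-2.0,"tz":-1.0,"spin":6,"grip":80},{"tx":-5.0,"ty":-2.4,"tz":-1.0,"spin":7.2,"grip":80},{"tx":-5.9,"ty":-2.8,"tz":-1.0,"spin":8.4,"grip":80},{"tx":-6.7,"ty":-3.2,"tz":-1.0,"spin":9.6,"grip":80},{"tx":-7.4,"ty":-3.5,"tz":-1.0,"spin":10.4,"grip":80},{"tx":-7.98,"ty":-3.8,"tz":-1.0,"spin":11.1,"grip":80}]'
cat > wr.py <<'E'
from h import *
import sys
s=observe(); d=get_image("wrist"); im=d["img"][:,:,::-1].copy()
Rm=R.from_euler("xyz",s["eef_rot"],degrees=True).as_matrix(); T=np.eye(4);T[:3,:3]=Rm;T[:3,3]=s["tool_pos"]
M=np.linalg.inv(T@np.array(d["hand_eye"])); K=np.array([[d["fx"],0,d["cx"]],[0,d["fy"],d["cy"]],[0,0,1.]])
np.savez("w_"+sys.argv[1]+".npz",M=M,K=K,dist=np.array(d["dist"]))
q=np.load("q.npy"); th=float(sys.argv[2]) if len(sys.argv)>2 else q[3]; l=float(sys.argv[3]) if len(sys.argv)>3 else -.06
cv2.imwrite(f"pics/wr_{sys.argv[1]}.png",im)
for P,c in (([bar(th,l,r,h,x) for h in(12.5,58) for r in(165,195) for x in (-5,5)],(0,255,0)),([bar(th,l,r,h,x) for h in(-12.5,12.5) for r in(0,302) for x in (-5,5)],(0,0,255))):
    W=pen2w(q[:3],P)
    u=cv2.projectPoints(W,cv2.Rodrigues(M[:3,:3])[0],M[:3,3],K,np.array(d["dist"]))[0][:,0]
    zc=(W@M[:3,:3].T+M[:3,3])[:,2]
    for i in range(8):
        for b in (1,2,4):
            j=i^b
            if i<j and zc[i]>20 and zc[j]>20: cv2.line(im,tuple(map(int,u[i])),tuple(map(int,u[j])),c,1)
cv2.imwrite(f"pics/wro_{sys.argv[1]}.png",im)
to((513,18,330),61.8)
E
python3 wr.py 1
```

```text
time: 2.58
tool_pos: [513.7, 16.2, 330.3]
eef_rot: [-179.9, 0.3, 61.7]
wrist_force: [-0.3, 0.7, 0.3]
grip_width: 0.909
now [515.2  13.1 329.5] [-179.95    0.33   61.3 ] F [ 0.5 -1.8 -0.9] g 0.907 t 2.62  -> txyz [ 0.054 -0.072 -0.009] spin -0.06 mm 5.4
```

View pics/wro_1.png

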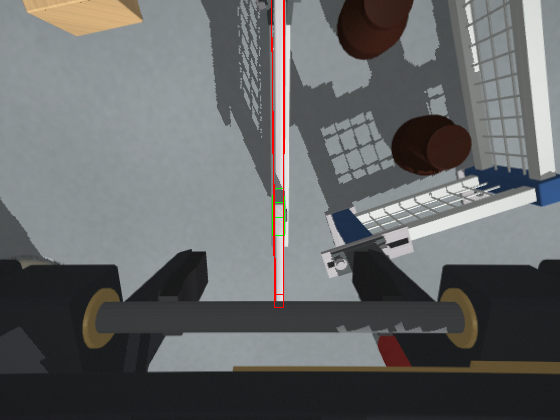

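Run:
```python
import cv2
for n in("wr","wro"):
    a=cv2.imread(f"pics/{n}_1.png")[120:320,220:420]; cv2.imwrite(f"pics/z{n}_1.png",cv2.resize(a,None,fx=3,fy=3,interpolation=cv2.INTER_NEAREST))
a=cv2.hconcat([cv2.resize(cv2.imread(f"pics/z{n}_1.png")[:, :400],(400,600)) for n in("wr","wro")]); cv2.imwrite("pics/zz.png",a)
```

```text
(no output)
```

View pics/zz.png

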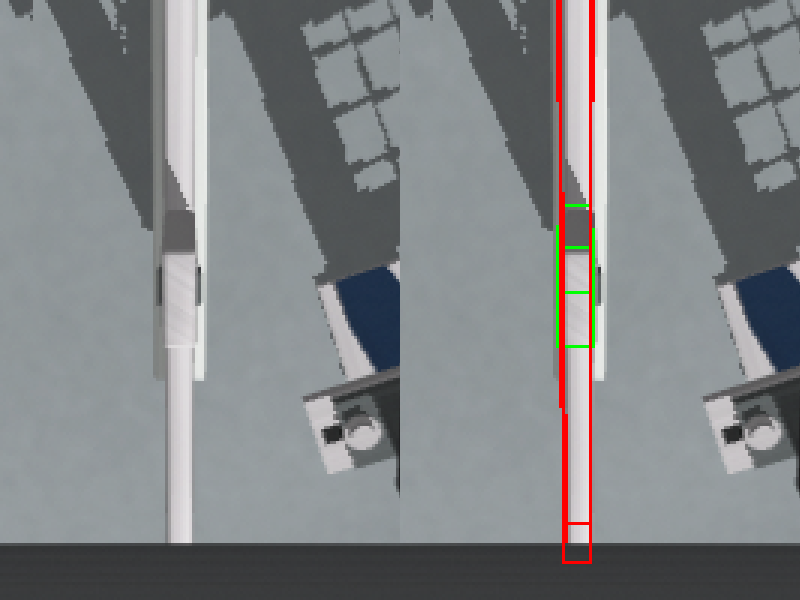

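```bash
python3 -c "
from h import *
to((513,18,205),61.8)"
```

```text
now [515.2  13.1 329.5] [-179.95    0.33   61.3 ] F [ 0.5 -1.8 -0.9] g 0.907 t 2.62  -> txyz [ 0.066 -0.07   2.075] spin -0.06 mm 124.6
```

```bash
python3 -m crank '[{"tx":0.06,"ty":-0.07,"tz":0.6,"spin":-0.06,"grip":60},{"tx":0.06,"ty":-0.07,"tz":1.2,"spin":-0.06,"grip":60},{"tx":0.06,"ty":-0.07,"tz":1.2,"spin":-0.06,"grip":60},{"tx":0.06,"ty":-0.07,"tz":1.2,"spin":-0.06,"grip":60}]'
python3 wr.py 2;python3 -c "
from h import *
to((513,18,205),61.8)"
```

```text
time: 3.12
tool_pos: [513.5, 18.0, 259.1]
eef_rot: [179.9, 0.3, 61.8]
wrist_force: [-0.6, -0.2, 0.7]
grip_width: 0.683
now [513.6  17.9 259.3] [179.9    0.28  61.78] F [0.1 0.4 1. ] g 0.679 t 3.17  -> txyz [-0.009 -0.007 -1.179] spin -0.0 mm 70.7
now [513.6  17.9 259.3] [179.9    0.28  61.78] F [0.1 0.4 1. ] g 0.679 t 3.17  -> txyz [ 0.001 -0.011  0.904] spin -0.0 mm 54.3
```

View pics/wro_2.png

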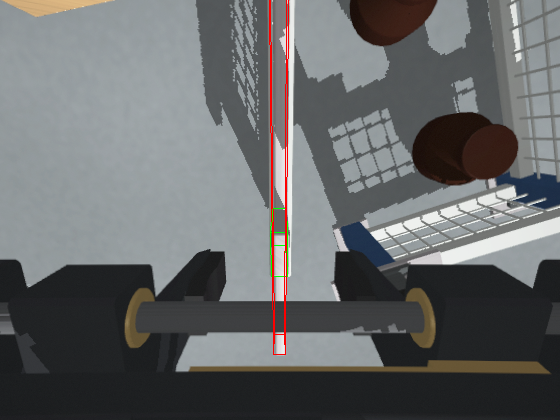

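```bash
python3 -m crank '[{"tx":0,"ty":0,"tz":0.5,"spin":0,"grip":60},{"tx":0,"ty":0,"tz":0.9,"spin":0,"grip":60},{"tx":0,"ty":0,"tz":0.9,"spin":0,"grip":40},{"tx":0,"ty":0,"tz":0.9,"spin":0,"grip":20},{"tx":0,"ty":0,"tz":0.9,"spin":0,"grip":8},{"tx":0,"ty":0,"tz":0.9,"spin":0,"grip":2},{"tx":0,"ty":0,"tz":0.9,"spin":0,"grip":2},{"tx":0,"ty":0,"tz":0.9,"spin":0,"grip":2}]'
python3 wr.py 3
```

```text
time: 4.18
tool_pos: [513.7, 17.7, 205.5]
eef_rot: [179.9, 0.3, 61.8]
wrist_force: [-0.7, -0.0, 0.9]
grip_width: 0.107
now [513.7  17.7 205.5] [179.88   0.27  61.78] F [-0.1 -0.4  1.6] g 0.113 t 4.22  -> txyz [-0.01  -0.008 -2.075] spin -0.0 mm 124.5
```

View pics/wro_3.png

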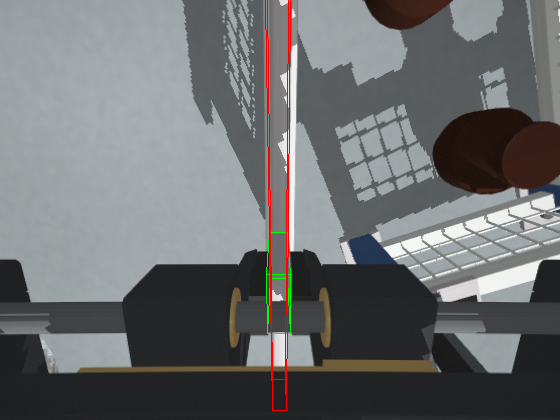

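```bash
python3 -m crank '[{"tx":0.03,"ty":0,"tz":-0.15,"spin":0,"grip":2},{"tx":0.065,"ty":0,"tz":-0.3,"spin":0,"grip":2},{"tx":0.1,"ty":0,"tz":-0.45,"spin":0,"grip":2},{"tx":0.15,"ty":0,"tz":-0.6,"spin":0,"grip":2},{"tx":0.15,"ty":0,"tz":-0.6,"spin":0,"grip":2},{"tx":0.15,"ty":0,"tz":-0.6,"spin":0,"grip":2}]'
python3 wr.py 4 0.3376 0.14
```

```text
time: 4.97
tool_pos: [518.0, 25.4, 241.7]
eef_rot: [179.8, 0.3, 61.8]
wrist_force: [-1.8, -5.0, -4.5]
grip_width: 0.106
now [518.   25.4 241.7] [179.85   0.3   61.78] F [-1.9 -5.5 -4.5] g 0.111 t 5.03  -> txyz [-0.156 -0.011 -1.471] spin -0.0 mm 88.8
```

View pics/wro_4.png

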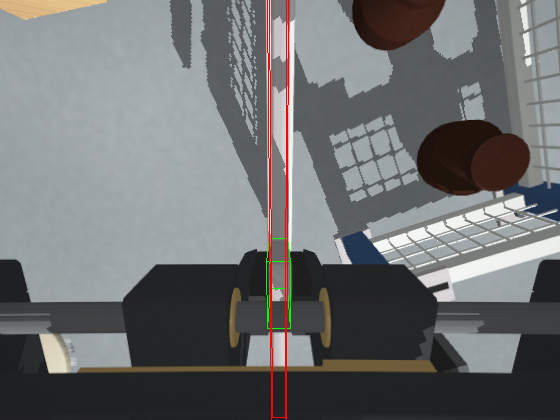

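```bash
cat >> h.py <<'E'
H=np.array([619.9,217.7]); PY=-8.822
def swing(ths,dr=0.,z=None,r=None):
    s=observe(); p=np.array(s["tool_pos"]); Rm=R.from_euler("xyz",s["eef_rot"],degrees=True).as_matrix()
    v=p[:2]-H; a=np.degrees(np.arctan2(v[1],v[0])); rr=np.hypot(*v); th0=np.radians(PY-90-a)
    F=np.array(s["wrist_force"]); u=v/rr; n=np.array([-u[1],u[0]])
    print("th",round(th0,4),"r",round(rr,2),"z",round(p[2],1),"yaw-th",round((81.18-s["eef_rot"][2])*np.pi/180,4),"Fclose",round(-F[:2]@n,2),"Frad",round(F[:2]@u,2),"Fz",round(F[2],2),"T",np.round(s["ft_torque"],2),"g",round(s["grip_width"],3),"t",round(s["time"],2))
    R1=(rr if r is None else r)+dr
    for t in ths:
        ang=np.radians(PY-90)-t; tp=np.r_[H+R1*np.array([np.cos(ang),np.sin(ang)]), p[2] if z is None else z]
        d=Rm.T@(tp-p)/60; print(t,np.round(d,3),"spin",round(-(81.18-np.degrees(t)-s["eef_rot"][2])/8,3))
E
python3 -c "
from h import *
swing([.31,.28,.25,.22,.19,.16,.13,.11,.10,.10],dr=1)"
```

```text
th 0.3334 r 217.62 z 241.7 yaw-th 0.3387 Fclose -0.95 Frad 5.77 Fz -4.53 T [-0.96  0.57 -0.08] g 0.111 t 5.03
0.31 [-0.015  0.085  0.   ] spin -0.205
0.28 [-0.01   0.194  0.001] spin -0.42
0.25 [-0.002  0.303  0.001] spin -0.635
0.22 [0.009 0.412 0.001] spin -0.85
0.19 [0.023 0.52  0.001] spin -1.065
0.16 [0.041 0.628 0.001] spin -1.28
0.13 [0.062 0.736 0.002] spin -1.494
0.11 [0.078 0.807 0.002] spin -1.638
0.1 [0.087 0.842 0.002] spin -1.709
0.1 [0.087 0.842 0.002] spin -1.709
```

```bash
python3 -m crank '[{"tx":-0.015,"ty":0.085,"tz":0,"spin":-0.2,"grip":2},{"tx":-0.01,"ty":0.194,"tz":0,"spin":-0.42,"grip":2},{"tx":0,"ty":0.303,"tz":0,"spin":-0.635,"grip":2},{"tx":0.01,"ty":0.412,"tz":0,"spin":-0.85,"grip":2},{"tx":0.023,"ty":0.52,"tz":0,"spin":-1.065,"grip":2},{"tx":0.041,"ty":0.628,"tz":0,"spin":-1.28,"grip":2},{"tx":0.062,"ty":0.736,"tz":0,"spin":-1.494,"grip":2},{"tx":0.078,"ty":0.807,"tz":0,"spin":-1.638,"grip":2},{"tx":0.087,"ty":0.842,"tz":0,"spin":-1.71,"grip":2},{"tx":0.087,"ty":0.842,"tz":0,"spin":-1.71,"grip":2}]'
python3 -c "
from h import *
swing([.09,.08,.07,.06,.05,.045])"
```

```text
time: 6.28
tool_pos: [565.5, 6.4, 241.5]
eef_rot: [179.9, 0.3, 75.5]
wrist_force: [2.2, 4.8, -8.8]
grip_width: 0.109
th 0.098 r 218.16 z 241.5 yaw-th 0.0988 Fclose -0.92 Frad -5.2 Fz -8.84 T [ 0.76 -0.37 -0.11] g 0.109 t 6.28
0.09 [0.    0.029 0.   ] spin -0.063
0.08 [0.001 0.065 0.   ] spin -0.135
0.07 [0.002 0.102 0.   ] spin -0.207
0.06 [0.003 0.138 0.   ] spin -0.278
0.05 [0.004 0.174 0.   ] spin -0.35
0.045 [0.005 0.193 0.   ] spin -0.386
```

```bash
python3 - <<'E'
from h import *
im=get_image("scene")["img"][:,:,::-1]; cv2.imwrite("pics/s5.png",cv2.resize(im[130:330,180:400],None,fx=3,fy=3,interpolation=cv2.INTER_CUBIC)[:600,:660])
im=get_image("top")["img"][:,:,::-1]; cv2.imwrite("pics/t5.png",cv2.resize(im[130:270,200:340],None,fx=4,fy=4,interpolation=cv2.INTER_CUBIC))
E
python3 wr.py 5 0.10 0.14
```

```text
now [565.4   6.5 241.6] [179.9    0.28  75.51] F [ 3.5  5.3 -9.6] g 0.107 t 6.42  -> txyz [-0.04  -0.892 -1.474] spin 1.71 mm 103.4
```

View pics/wro_5.png

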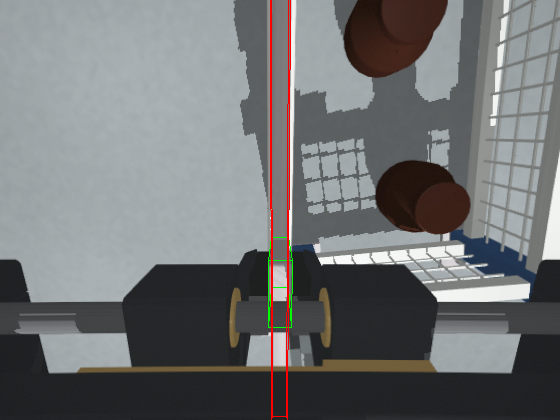

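View pics/s5.png

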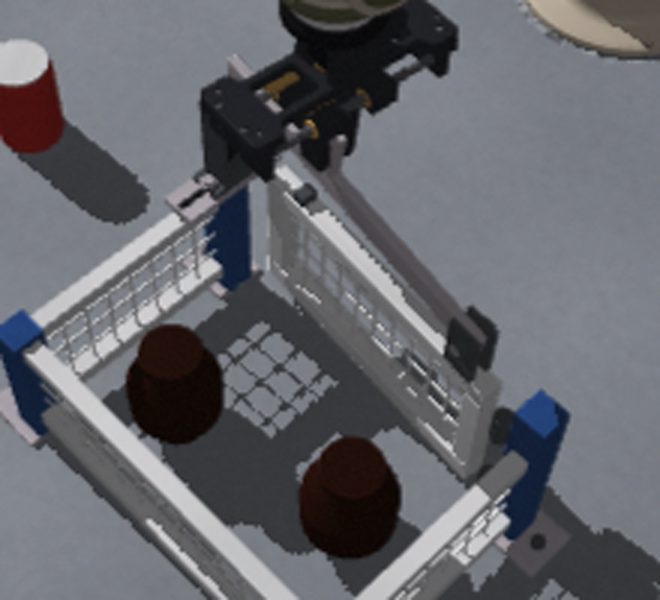

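```bash
python3 -m crank '[{"tx":-0.008,"ty":0.03,"tz":0,"spin":-0.06,"grip":2},{"tx":-0.007,"ty":0.065,"tz":0,"spin":-0.135,"grip":2},{"tx":-0.006,"ty":0.10,"tz":0,"spin":-0.2,"grip":2},{"tx":-0.005,"ty":0.138,"tz":0,"spin":-0.27,"grip":2},{"tx":-0.005,"ty":0.138,"tz":0,"spin":-0.27,"grip":2}]'
python3 -c "
from h import *
swing([.056,.052,.048,.044])"
```

```text
time: 7.05
tool_pos: [573.8, 4.4, 241.4]
eef_rot: [179.9, 0.2, 77.7]
wrist_force: [2.4, 5.3, -8.1]
grip_width: 0.11
th 0.0588 r 218.25 z 241.4 yaw-th 0.0602 Fclose -1.25 Frad -5.72 Fz -8.08 T [ 0.68 -0.26 -0.13] g 0.11 t 7.05
0.056 [0.   0.01 0.  ] spin -0.03
0.052 [0.    0.025 0.   ] spin -0.059
0.048 [0.    0.039 0.   ] spin -0.087
0.044 [0.    0.054 0.   ] spin -0.116
```

```bash
python3 -m crank '[{"tx":0.01,"ty":0.025,"tz":0,"spin":-0.059,"grip":2},{"tx":0.01,"ty":0.04,"tz":0,"spin":-0.087,"grip":2},{"tx":0.01,"ty":0.04,"tz":0,"spin":-0.087,"grip":2}]'
python3 -c "
from h import *
swing([.044,.040])"
```

```text
time: 7.42
tool_pos: [576.5, 3.9, 241.5]
eef_rot: [179.9, 0.3, 78.4]
wrist_force: [1.1, -2.3, -6.2]
grip_width: 0.11
th 0.0463 r 218.17 z 241.5 yaw-th 0.0482 Fclose -1.54 Frad 2.06 Fz -6.18 T [-0.48 -0.04 -0.15] g 0.11 t 7.42
0.044 [0.    0.008 0.   ] spin -0.03
0.04 [0.    0.023 0.   ] spin -0.058
```

```bash
python3 -m crank '[{"tx":0,"ty":0.014,"tz":0,"spin":-0.028,"grip":2},{"tx":0,"ty":0.014,"tz":0,"spin":-0.028,"grip":2}]'
python3 -c "
from h import *
swing([])"
```

```text
time: 7.68
tool_pos: [577.4, 3.7, 241.5]
eef_rot: [179.9, 0.3, 78.7]
wrist_force: [0.5, -0.4, -6.5]
grip_width: 0.11
th 0.0421 r 218.19 z 241.5 yaw-th 0.0441 Fclose -0.6 Frad 0.32 Fz -6.48 T [-0.21  0.06 -0.16] g 0.11 t 7.67
```

```bash
python3 -m crank '[{"tx":0,"ty":0.014,"tz":0,"spin":-0.028,"grip":2},{"tx":0,"ty":0.014,"tz":0,"spin":-0.028,"grip":2}]' >/dev/null
python3 -c "
from h import *
swing([])"
```

```text
th 0.0379 r 218.2 z 241.6 yaw-th 0.0402 Fclose -0.51 Frad 0.28 Fz -5.32 T [-0.19  0.1  -0.13] g 0.112 t 7.92
```

```bash
python3 -m crank '[{"tx":0,"ty":0.014,"tz":0,"spin":-0.03,"grip":2},{"tx":0,"ty":0.014,"tz":0,"spin":-0.03,"grip":2}]' >/dev/null
python3 -c "
from h import *
swing([])"
```

```text
th 0.0337 r 218.2 z 241.6 yaw-th 0.0358 Fclose -0.49 Frad 0.62 Fz -6.64 T [-0.14  0.09 -0.08] g 0.109 t 8.18
```

```bash
python3 -m crank '[{"tx":0,"ty":0.014,"tz":0,"spin":-0.03,"grip":2},{"tx":0,"ty":0.014,"tz":0,"spin":-0.03,"grip":2}]' >/dev/null
python3 -c "
from h import *
swing([])"
```

```text
th 0.0294 r 218.22 z 241.5 yaw-th 0.0316 Fclose -1.47 Frad 0.18 Fz -6.78 T [-0.19  0.09 -0.13] g 0.112 t 8.43
```

```bash
python3 -m crank '[{"tx":0,"ty":0.014,"tz":0,"spin":-0.03,"grip":2},{"tx":0,"ty":0.014,"tz":0,"spin":-0.03,"grip":2}]' >/dev/null
python3 -c "
from h import *
swing([])"
```

```text
th 0.025 r 218.21 z 241.6 yaw-th 0.0273 Fclose -0.65 Frad -0.16 Fz -6.18 T [-0.23  0.13 -0.14] g 0.106 t 8.68
```

```bash
python3 -m crank '[{"tx":0,"ty":0.014,"tz":0,"spin":-0.03,"grip":2},{"tx":0,"ty":0.014,"tz":0,"spin":-0.03,"grip":2}]' >/dev/null
python3 -c "
from h import *
swing([])"
```

```text
th 0.0207 r 218.24 z 241.6 yaw-th 0.0231 Fclose 0.57 Frad -0.19 Fz -5.98 T [-0.19  0.14 -0.09] g 0.111 t 8.93
```

```bash
python3 -m crank '[{"tx":0,"ty":0.01,"tz":0,"spin":-0.02,"grip":2},{"tx":0,"ty":0.01,"tz":0,"spin":-0.02,"grip":2}]' >/dev/null
python3 -c "
from h import *
swing([])"
```

```text
th 0.0177 r 218.23 z 241.5 yaw-th 0.0202 Fclose -0.03 Frad 0.8 Fz -6.97 T [-0.19  0.19 -0.1 ] g 0.112 t 9.18
```

```bash
python3 -m crank '[{"tx":0,"ty":0.012,"tz":0,"spin":-0.026,"grip":2},{"tx":0,"ty":0.012,"tz":0,"spin":-0.026,"grip":2}]' >/dev/null
python3 -c "
from h import *
swing([])"
```

```text
th 0.0149 r 218.24 z 241.5 yaw-th 0.0165 Fclose 1.11 Frad 0.01 Fz -5.16 T [-0.12  0.42 -0.09] g 0.111 t 9.43
```

```bash
python3 -m crank '[{"tx":0,"ty":0.01,"tz":0,"spin":-0.02,"grip":2},{"tx":0,"ty":0.01,"tz":0,"spin":-0.02,"grip":2}]' >/dev/null
python3 -c "
from h import *
swing([])"
```

```text
th 0.0139 r 218.25 z 241.5 yaw-th 0.0136 Fclose 5.61 Frad 0.7 Fz -3.9 T [-0.08  0.97 -0.18] g 0.109 t 9.68
```

Contact felt: about 6 N at the wrist, so roughly 4 N at the keeper, at gate angle 0.014 rad. I'll ease off half a millimetre and lower the bar along its arc.

```bash
python3 -m crank '[{"tx":0,"ty":-0.008,"tz":0,"spin":0,"grip":2},{"tx":-0.035,"ty":-0.008,"tz":0.1,"spin":0,"grip":2},{"tx":-0.068,"ty":-0.008,"tz":0.2,"spin":0,"grip":2},{"tx":-0.068,"ty":-0.008,"tz":0.2,"spin":0,"grip":2}]' >/dev/null
python3 -c "
from h import *
swing([])"
```

```text
th 0.0159 r 222.14 z 228.8 yaw-th 0.0138 Fclose -0.34 Frad -4.01 Fz -5.41 T [ 0.84 -0.04 -0.21] g 0.111 t 10.18
```

```bash
python3 -m crank '[{"tx":-0.01,"ty":0,"tz":0.09,"spin":0,"grip":2},{"tx":-0.03,"ty":0,"tz":0.17,"spin":0,"grip":2},{"tx":-0.03,"ty":0,"tz":0.17,"spin":0,"grip":2}]' >/dev/null
python3 -c "
from h import *
swing([])"
```

```text
th 0.0159 r 224.47 z 218.0 yaw-th 0.0142 Fclose -0.5 Frad 1.73 Fz -5.34 T [-0.09  0.16 -0.17] g 0.109 t 10.55
```

```bash
python3 -m crank '[{"tx":0,"ty":0,"tz":0.03,"spin":0,"grip":2},{"tx":0,"ty":0,"tz":0.03,"spin":0,"grip":2}]' >/dev/null
python3 -c "
from h import *
swing([])"
```

```text
th 0.0155 r 224.63 z 216.9 yaw-th 0.0142 Fclose 3.03 Frad 3.26 Fz 3.47 T [-0.12  0.67 -0.16] g 0.109 t 10.8
```

```bash
python3 -m crank '[{"tx":0,"ty":0,"tz":0,"spin":0,"grip":14},{"tx":0,"ty":0,"tz":0,"spin":0,"grip":30},{"tx":0,"ty":0,"tz":0,"spin":0,"grip":50},{"tx":0,"ty":0,"tz":0,"spin":0,"grip":50}]'
python3 wr.py 6 0.0155 0.0
```

```text
time: 11.3
tool_pos: [582.1, -3.7, 216.9]
eef_rot: [179.9, 0.3, 80.4]
wrist_force: [0.0, 0.9, -1.2]
grip_width: 0.475
now [582.1  -3.7 216.9] [179.91   0.31  80.37] F [-0.1  0.4 -0.4] g 0.518 t 11.35  -> txyz [ 0.154 -1.192 -1.888] spin 2.32 mm 134.3
```

View pics/wro_6.png

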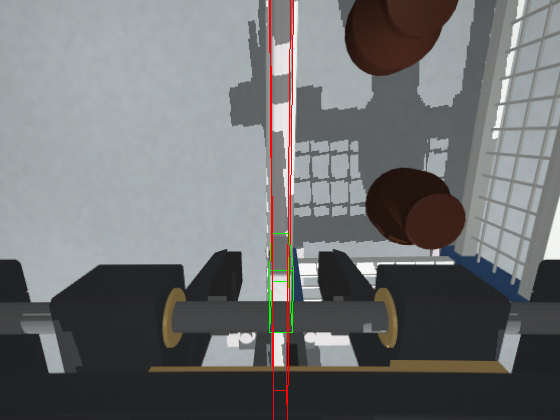

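Fingers are clear on both sides of the tab. I'll retreat upwards, then back over the robot side so the cameras can see the latch.

```bash
python3 -m crank '[{"tx":0,"ty":0,"tz":-0.4,"spin":0,"grip":50},{"tx":0,"ty":0,"tz":-0.9,"spin":0,"grip":50},{"tx":0,"ty":0,"tz":-1.8,"spin":0,"grip":50},{"tx":0,"ty":0,"tz":-2.5,"spin":0,"grip":50},{"tx":0,"ty":-0.8,"tz":-2.5,"spin":0,"grip":50},{"tx":0,"ty":-1.7,"tz":-2.5,"spin":0,"grip":50},{"tx":0,"ty":-2.5,"tz":-2.5,"spin":0,"grip":50},{"tx":0,"ty":-3.2,"tz":-2.5,"spin":0,"grip":50},{"tx":0,"ty":-3.2,"tz":-2.5,"spin":0,"grip":50},{"tx":0,"ty":-3.2,"tz":-2.5,"spin":0,"grip":50}]'
python3 - <<'E'
from h import *
im=get_image("scene")["img"][:,:,::-1]; cv2.imwrite("pics/scene7.png",im); np.savez("x.npz")
im=get_image("top")["img"][:,:,::-1]; cv2.imwrite("pics/top7.png",im)
E
sed 's/pics\/{cam}0/pics\/{cam}7/; s/pics\/ov_/pics\/ov7_/; s/th=q\[3\]/th=0.0155/; s/-\.06/0.0/; s/((14,(255/((6,(255/' ov.py > ov7.py; python3 ov7.py
python3 - <<'E'
import cv2
a=cv2.imread("pics/scene7.png")[140:270,210:370]; cv2.imwrite("pics/sz7.png",cv2.resize(a,None,fx=4.5,fy=4.5,interpolation=cv2.INTER_CUBIC))
E
```

```text
time: 12.6
tool_pos: [393.2, 29.1, 366.7]
eef_rot: [179.9, 0.3, 80.4]
wrist_force: [0.5, 0.8, 0.1]
grip_width: 0.568
```

View pics/sz7.png

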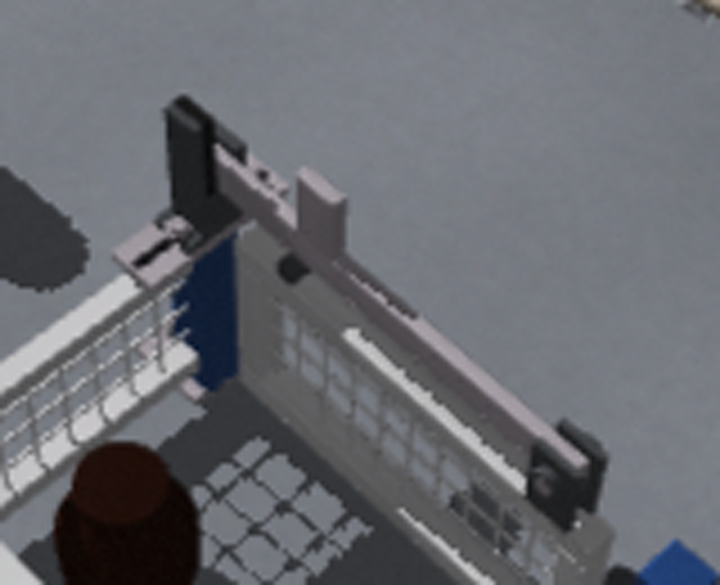

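View pics/ov7_scene.png

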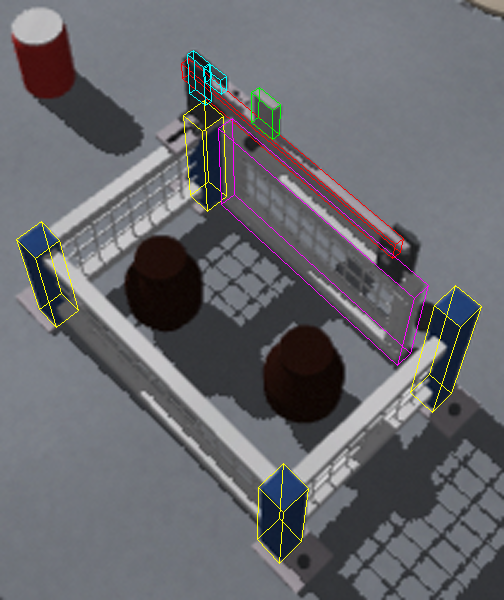

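View pics/ov7_top.png

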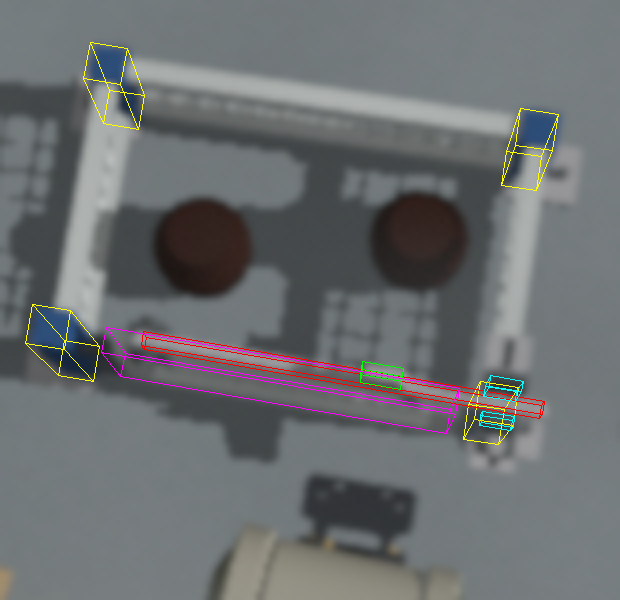

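The bar lies level between the back stop and the front lip, and its height and tab match the level-bar overlay. The jars, tin and gate post are unmoved. I'm handing the job in.

```bash
python3 -c "
from workcell import finish_job
print(finish_job())"
```

```text
the job is handed in; nothing more can be done
None
```

The gate is shut and latched, and I handed the job in at about 13 s. The hand-in gives no verdict.

**What I did:** I gripped the lift tab, lifted the bar to about 0.14 rad, and swung the gate shut in small steps until I felt the back stop at a gate angle of about 0.014 rad. The wrist read about 6 N there, which I work out to be roughly 4 N at the keeper. I eased off about half a millimetre, lowered the bar along its arc until it rested on the notch floor, opened the fingers and backed off upwards, clear of everything.

**Last checks:**
- **Bar height:** it came to rest at the height expected for a level bar. The wrist force changed from carrying its weight (about -5 N) to about +3.5 N.
- **Pictures after backing off:** the bar lies level between the back stop and the front lip, matching the projected model to a few pixels. The jars, the tin and the pen look unmoved. The carton is outside the final close-up views, so I did not check it there. The arm passed well above it.
- **Disagreements:** in the scene picture, the fit to the pen's front posts and keeper was a few pixels off, so I found the keeper by feel. While the bar was held there was a side pull of up to about 6 N along it. The first move command was refused because its rows had no gripper value, and nothing moved.

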